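# Poke the stuck jewellery drawer out from behind with a hair stick

## Task

The jewellery chest's only drawer has lost its knob and sits shut and flush on the side away from you. Take the wooden hair stick from its rest, feel gently with its thin tip across the thin panel in the back of the chest for the push-out hole, and push the stick through it so that the drawer slides out about four and a half centimetres. Then draw the stick out and lay it back lengthwise in the notches of its rest, leaving everything else where it stands and never leaning hard on the chest.

Things in the scene. Friction and masses are not known exactly. Their poses are not given: they have to be found in the camera images.
- chest: Low wooden jewellery chest, fixed, 160 mm deep (x), 300 mm wide (y), 92 mm high, top board overhanging 6 mm all round. Origin: centre of its underside, on the table; x points from its back to its drawer front. The back faces -x, to the robot: a wooden frame (outer face x = -80 mm) round an opening y -75 to +75, z 25 to 73 mm, filled by a thin flat plywood panel; more than 25 N on it leaves a mark.
- back_mid (a point): Middle of the back opening, on the panel's outer face (chest x -77, y 0, z 49 mm; axes as the chest's). The 5 mm panel has one round push-out hole, 14 mm across, rim slightly bevelled, centre at this height but anywhere from 36 mm left to 36 mm right of this point: out of sight and not measured, it must be felt for. The shut drawer's flat back wall is 11 mm in from the panel's face.
- drawer (a joint): Drawer of the chest, sliding along the chest's +x: 0 = shut, front flush with the chest; the value is how far it has come out (m), up to 0.12. No handle. It needs about 3 N to slide and stays where it is left.
- rest: Low dark wooden rest, fixed: base 140 x 60 x 6 mm, with two cross bars 10 mm thick at x = -50 and +50 mm, each with a notch on the line y = 0: flat floor 12 mm wide, 27.5 mm above the table, sides flaring at 45 degrees to 30 mm wide, 36 mm above the table. Origin: centre of its underside on the table; x axis along the stick lying in it. A stick lying in the notches has its axis 32 mm above the table.
- stick_mid (a point): Centre of the wooden hair stick, half-way along its axis. Stick 200 mm long, eight-sided, 9 mm across the flats, about 20 g; its own x axis points along it to the thin tip; over its last 40 mm it tapers to a round blunt tip 5.6 mm thick; a round knob of 16 mm is at the other end. At the start it lies in both notches of the rest, with the tip towards the rest's +x.
- stick_tip (a point): The end of the stick's thin tip, on its axis, 100 mm from the centre.
- rack: Bystander: dark wooden slotted lipstick rack, 50 x 146 mm, with four maroon lipstick tubes 78 mm high; origin under its centre.
- perfume: Bystander: rectangular amber glass perfume bottle with black screw cap, 36 x 60 x 105 mm; origin under its centre.
- saucer: Bystander: white saucer with hairpins, 116 mm across, 16 mm high; origin under its centre.
- roller: Bystander: blue hair roller standing on end, 34 mm across, 62 mm high; origin under its centre.
- cream: Bystander: cream jar with white lid, 56 mm across, 46 mm high; origin under its centre.
- polish: Bystander: nail-polish bottle with tall black cap, 28 x 28 x 74 mm; origin under its centre.
- brush: Bystander: hairbrush lying with its bristles up, 200 x 62 x 28 mm; origin under its middle.
- dish: Bystander: small blue ring dish on top of the chest, 72 mm across, 20 mm high; origin under its centre.
Things that resemble listed ones, but are neither listed nor needed, are in the scene too. Of the things shaped like the part that bears stick_mid, the wooden one is meant.

How it is judged:
By the outcome, as a careful person would: the job done as asked, in the order asked, and still so for the second after the job is handed in, with the robot touching nothing.
It also fails if it takes over 72 s, if anything falls off the work surface, if the arm or the gripper's body presses on something with over 40 N, if the wrist force passes 120 N, or if a joint passes its speed limit or range.

## Robot

A 7-joint arm with a two-finger parallel gripper is mounted at the origin on the work surface. World frame = base frame: x ahead of the robot, y to its left, z up, the work surface at z = 0. Lengths are in m, angles in rad, forces in N, time in s.
With the tool pointing down it reaches from about 0.425 to 0.8 m from the base axis. Payload 8.3 kg.
Tool frame: the origin (TCP) lies on the centre line of the jaws, within the pads' length; the fingertips stand ahead of it and the grasp point (between the pads) lies 2 mm behind it (env.finger_overhang is the z of the fingertips in the tool frame, in m); z points along the fingers, y is the direction in which the jaws open and shut (so a half turn about z gives the same grasp; the last joint's range is limited). The gripper opens to 85 mm and grips with 20 to 120 N. Pads are 22 mm wide; open, the fingers measure 114 mm over their backs; the gripper's body (76 mm by 85 mm) begins 54 mm behind the grasp point. The pads swing forward as they close: fully open they stand 13 mm farther back than shut.
Start: joints at [1.258, 0.383, 0.016, 1.37, -0.006, 1.388, -0.046], TCP at [0.155, -0.606, 0.248] pointing down, gripper open.
Joint ranges: [-2.95, 2.95], [-0.25, 2.06], [-1.52, 1.56], [0.18, 2.33], [-1.44, 4.58], [0.02, 2.06], [-3.01, 3.01]. Speed limits (rad/s): [2.39, 2.39, 3.01, 3.01, 3.14, 3.14, 3.14].

## Interface

Orientations are given as a rotation vector (axis times angle).
In Python, from workcell import sense, imaging, order, env gives the robot as it stands. The module is installed in compiled form; this text tells all that it offers.
- The arm moves only by the tool send_rows, never from a script. Its argument "moves" is a list of rows, each a list of 6 numbers: the shift along the tool's x, y, z in cm, then the turn, a rotation vector about the tool's x, y, z in degrees. In form: [[x, y, z, ax, ay, az], ...]. A call has 1 to 20 rows; each row shifts and turns the commanded pose from where the row before left it, along the tool's axes as they then stand; what a row does not reach is not made up. A row lasts 1/8 s, in which the tool goes at most 62.5 mm and 10.7 degrees, less where a joint would pass 70% of its speed; a pose out of reach is approached as far as the arm can. A call with a gripper value outside its range is refused whole. "gripper" is the closure in counts, from 0 (fully open) to 255 (shut), set as the call begins (left out, the last holds). The fingers move at their own pace and stop on an object; "force" is the grip in N (left out, the last holds). Time passes only in rows, so rows that do not move let the fingers close. It gives the time, the measured TCP pose, the force and the opening at its end, in the units of the state.
- sense(): the state, without advancing time (a new reading comes with each control period).
- imaging.camera(name): name is "side" or "top"; returns a dict with "img" (480x640x3 uint8, blue, green, red), "camera_matrix" (3x3 intrinsics, pixels), "dist" ([k1, k2, p1, p2, k3] as OpenCV has them; the pictures are not rectified), "extrinsics" (4x4, takes a point from camera to world coordinates). Camera axes: x right, y up, looking along -z (the intrinsics and any distortion apply to the point x, -y, -z); pixel columns grow to the right and rows downward; lengths in m; the calibration is good to about 2 mm. A picture is of the moment at which its call begins. There is no depth.
- order.hand_in(): hands the job in, once; it reports no verdict.
Trained networks look in a picture, given as the dict that the camera call returned (one of the last four; its "shot" number tells which), for a name from the list of things; names that differ only in an ending like _2 or _b are one class to them, and where a whole thing is asked for, a point or a joint stands for the part that bears it (a point fixed in the world has none). Each returns a list of dicts, best first, with "p" (0 to 1); they miss things now and then, are a little off and sometimes report something else, mostly with a low value. They report only what shows in the picture. A call takes as long as a camera call. They do not tell look-alikes from the thing itself.
- imaging.trace(query, picture): "mask" (480x640 bool, what is visible of it) and "position" ([row, column] in pixels, amid what is visible of it).
- imaging.landmark_of(query, picture): "position" ([row, column] in pixels: a listed point, or the origin of a listed thing).
The state is a dict: "t": time; "joint_pos": joint angles; "joint_velocities": joint speeds; "tau": joint torques, N m; "tool_pos": TCP position; "ee_rot": TCP orientation; "ft_force": force on the tool from outside, world axes, zero at the start; "torque": the same for the moment, N m; "width": finger opening in m.
Only numpy, scipy, OpenCV 4.12 (cv2) and the standard library are available. Lean on these libraries where they do the work, as an engineer would, in place of code of your own. Each camera call takes 0.05 s, during which the arm holds its last target.

## Working session

There is one attempt and no reset: what is moved stays moved. The work goes in short steps, Python scripts to look and compute and a tool call to move; the robot and the scene stay as the last step left them, time stands still between calls to the robot, and variables do not carry over. Pictures are saved under pics/ and viewed, and the job is handed in when it is done.

Besides the shell and the picture viewer there is one more tool, called after "Emit:" by a JSON object that holds its "api" and its "payload". send_rows: Moves the arm, as the interface text tells. Its arguments: {"type":"object","properties":{"moves":{"type":"array"},"gripper":{"type":"number"},"force":{"type":"number"}},"required":["moves"]}

```bash
mkdir -p pics
python3 - <<'E'
from workcell import sense, imaging, order, env
import cv2
print(sense()); print([ (a,getattr(env,a)) for a in dir(env) if not a.startswith('__')])
for n in("side","top"):
    p=imaging.camera(n); cv2.imwrite(f"pics/{n}0.png",p["img"]); print(n,p["camera_matrix"],p["dist"],p["extrinsics"],p.get("shot"))
    for q in ["chest","back_mid","rest","stick_mid","stick_tip","rack","perfume","saucer","roller","cream","polish","brush","dish"]:
        r=imaging.landmark_of(q,p); print(q,[(round(a["p"],2),[round(float(v),1) for v in a["position"]]) for a in r[:3]])
E
```

```text
{'t': 0.0, 'joint_pos': array([ 1.25811522,  0.38425489,  0.01639663,  1.37113526, -0.00630333,
        1.38820833, -0.04650003]), 'joint_velocities': array([ 0.00057289, -0.00032   , -0.00061473, -0.00097999, -0.00038433,
       -0.00021408, -0.00073534]), 'tau': array([-5.62609821e-04, -6.27599573e+01,  8.43934827e-01, -3.71818793e+01,
        1.64613384e-02,  1.42098029e-02,  7.09501569e-05]), 'tool_pos': array([ 0.15440412, -0.6051484 ,  0.24727715]), 'ee_rot': array([-3.11519509e+00, -3.91160734e-01,  4.46376864e-04]), 'ft_force': array([ 0.98846646, -0.17487564, -0.38780497]), 'torque': array([-0.00358524, -0.01193471,  0.03113772]), 'width': 0.08545883419344812}
[('MotionError', <class 'workcell.MotionError'>), ('finger_overhang', 0.017)]
side [[545.28116129   0.         322.37590464]
 [  0.         545.28116129 237.85941764]
 [  0.           0.           1.        ]] [-0.0948054  0.         0.         0.         0.       ] [[-0.99686758  0.06263088 -0.04829498  0.42529297]
 [-0.07872971 -0.72772161  0.68133904  0.99518851]
 [ 0.00752756  0.68300705  0.73037299  1.17131031]
 [
[... 931 characters left out ...]
.36835696e-02  3.81110788e-01]
 [-9.99977120e-01  3.25904553e-03 -5.92780781e-03  6.11325094e-04]
 [-5.63424506e-03  8.37038471e-02  9.96474747e-01  1.18177617e+00]
 [ 0.00000000e+00  0.00000000e+00  0.00000000e+00  1.00000000e+00]] 2
chest []
back_mid [(0.87, [187.4, 351.7])]
rest [(0.89, [260.9, 448.0])]
stick_mid [(0.56, [339.9, 494.7])]
stick_tip [(0.75, [318.3, 521.2]), (0.71, [222.2, 450.7]), (0.28, [162.7, 181.1])]
rack [(0.9, [251.5, 202.8])]
perfume [(0.81, [225.1, 501.1])]
saucer []
roller [(0.48, [281.3, 248.6]), (0.38, [249.4, 204.9]), (0.26, [188.8, 352.8])]
cream [(0.64, [295.1, 395.5])]
polish [(0.5, [169.4, 454.7])]
brush [(0.79, [161.5, 178.1])]
dish [(0.57, [142.6, 371.3])]
```

View pics/side0.png

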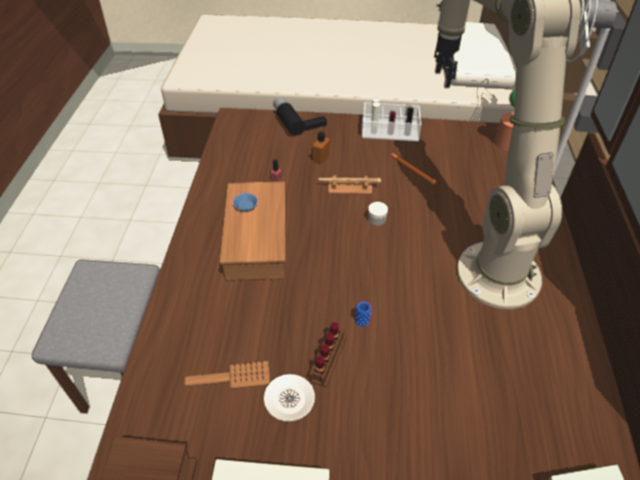

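View pics/top0.png

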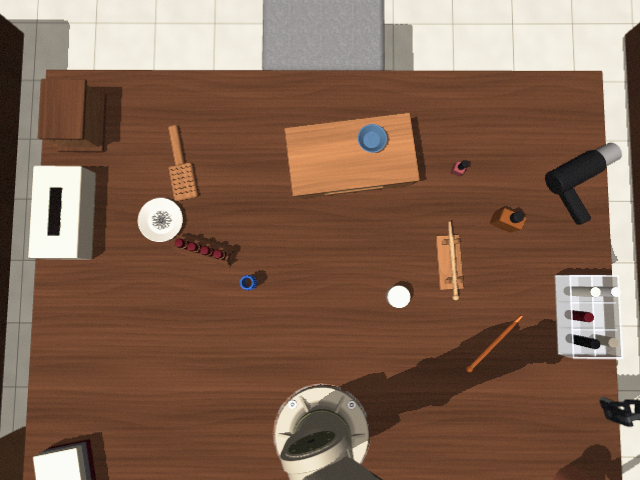

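Run:
```python
import cv2
t=cv2.imread("pics/top0.png"); s=cv2.imread("pics/side0.png")
cv2.imwrite("pics/c1.png",cv2.resize(t[200:320,380:540],None,fx=5,fy=5,interpolation=cv2.INTER_CUBIC))
cv2.imwrite("pics/c2.png",cv2.resize(s[130:250,300:460],None,fx=5,fy=5,interpolation=cv2.INTER_CUBIC))
cv2.imwrite("pics/c3.png",cv2.resize(t[100:212,275:435],None,fx=5,fy=5,interpolation=cv2.INTER_CUBIC))
cv2.imwrite("pics/c4.png",cv2.resize(s[170:285,200:320],None,fx=5,fy=5,interpolation=cv2.INTER_CUBIC))
```

```text
(no output)
```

View pics/c1.png

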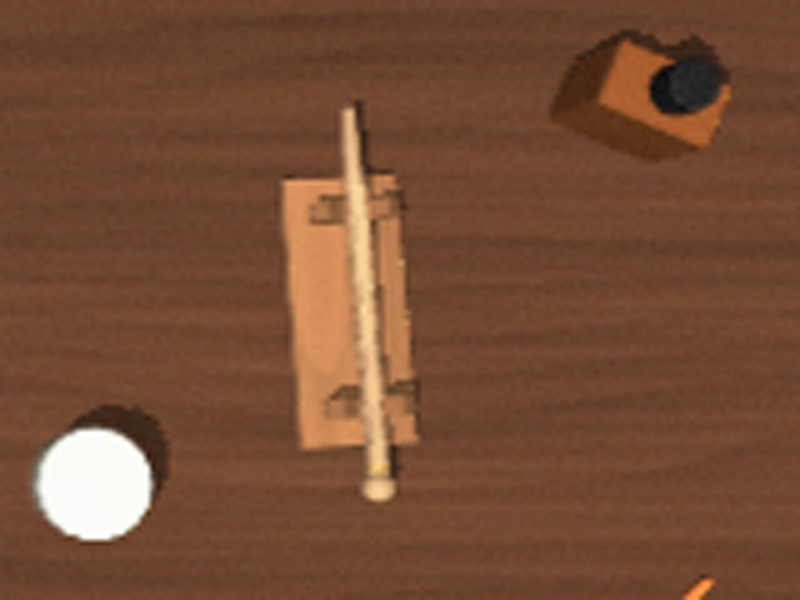

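View pics/c2.png

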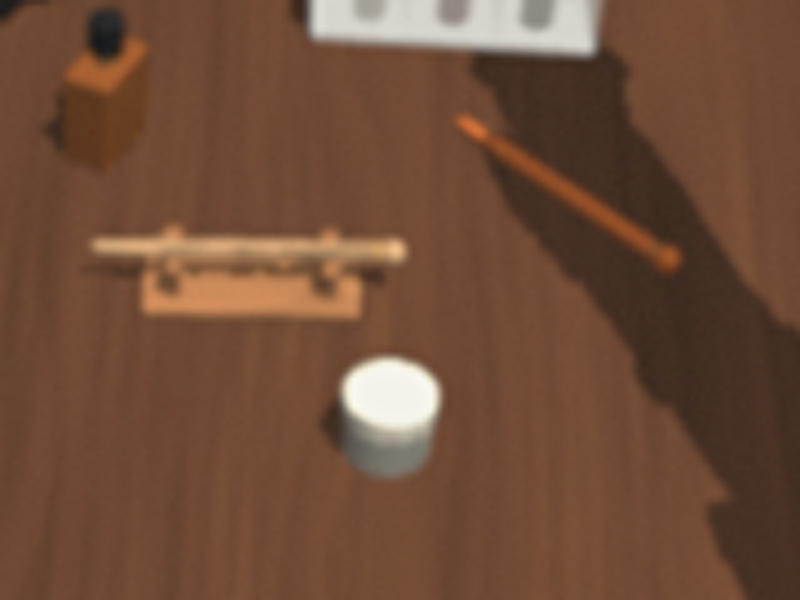

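View pics/c3.png

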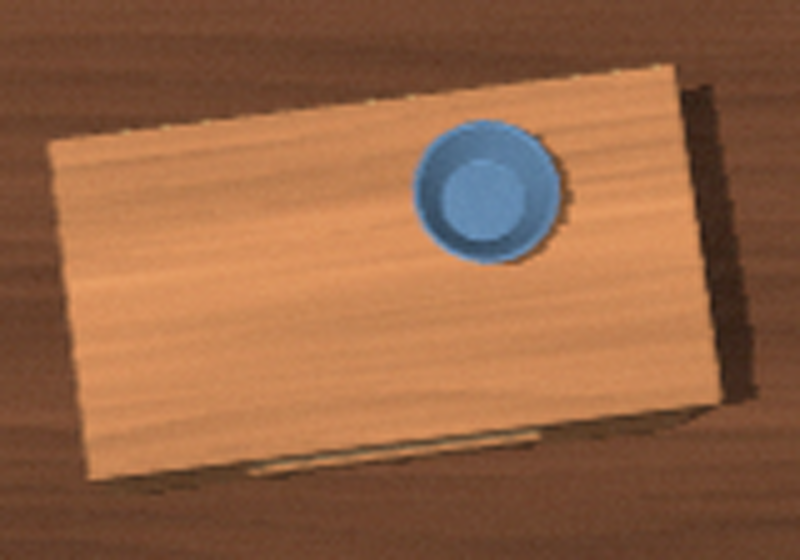

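View pics/c4.png

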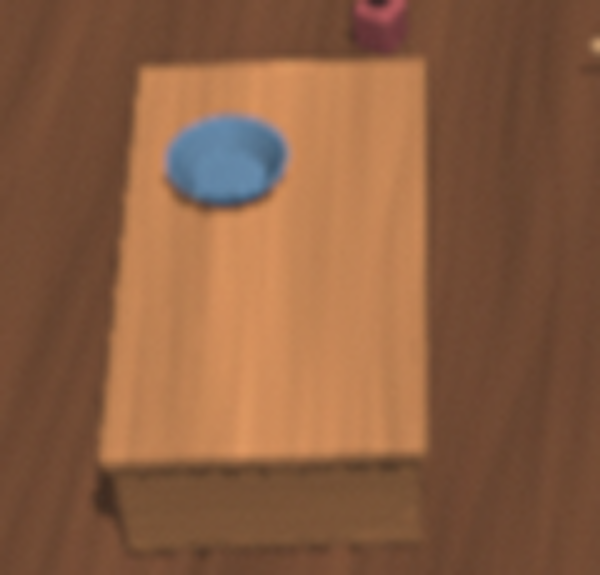

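```bash
cat > h.py <<'E'
import numpy as np, cv2, json, os
from scipy.optimize import least_squares
from scipy.spatial.transform import Rotation as R
def proj(p,P):
    P=np.atleast_2d(P).astype(float); E=p["extrinsics"]; c=(P-E[:3,3])@E[:3,:3]
    c=c*[1,-1,-1]
    return cv2.projectPoints(c,np.zeros(3),np.zeros(3),p["camera_matrix"],np.array(p["dist"]))[0][:,0]
def ray(p,uv):
    u=cv2.undistortPoints(np.array(uv,float).reshape(-1,1,2),p["camera_matrix"],np.array(p["dist"]))[:,0]
    E=p["extrinsics"]; d=np.c_[u[:,0],-u[:,1],-np.ones(len(u))]@E[:3,:3].T
    return E[:3,3],d
def onz(p,uv,z):
    o,d=ray(p,uv); return o+d*((z-o[2])/d[:,2])[:,None]
def tri(pl,uvl):
    A=np.zeros((3,3));b=np.zeros(3)
    for p,uv in zip(pl,uvl):
        o,d=ray(p,[uv]); d=d[0]/np.linalg.norm(d[0]); M=np.eye(3)-np.outer(d,d); A+=M;b+=M@o
    return np.linalg.solve(A,b)
E
python3 - <<'E'
from h import *
from workcell import imaging
import pickle
cams={}
for n in("side","top"):
    p=imaging.camera(n); cams[n]=p
pickle.dump({k:{a:v for a,v in c.items()} for k,c in cams.items()},open("cams.pkl","wb"))
S,T=cams["side"],cams["top"]
def f(pts,ox,oy): return (np.array(pts,float)+.5)/5-.5+[ox,oy]
ct=f([(48,143),(673,65),(722,402),(90,479)],275,100)
cs=f([(425,458),(101,465),(140,66),(425,58)],200,170) # back right? determine
# top cam: image up=+x, left=+y: corners: front-left, front-right, back-right, back-left
L=np.array([(86,156),(86,-156),(-86,-156),(-86,156)])/1000
def fit(p,uv,L,z):
    Q=onz(p,uv,z)[:,:2]
    def r(q):
        c,s=np.cos(q[2]),np.sin(q[2]); return (L@np.array([[c,s],[-s,c]])+q[:2]-Q).ravel()
    k=least_squares(r,[Q[:,0].mean(),Q[:,1].mean(),0]); return k.x,np.degrees(k.x[2]),np.round(k.fun*1000,1)
print("chest top",fit(T,ct,L,.092))
# side cam: image left=+x, down=+y
Ls=np.array([(-86,156),(86,156),(86,-156),(-86,-156)])/1000
print("chest side",fit(S,cs,Ls,.092))
rt=f([(283,181),(397,174),(418,440),(302,448)],380,200)
print("rest",fit(T,rt,np.array([(70,30),(70,-30),(-70,-30),(-70,30)])/1000,.006))
rs=f([(143,317),(361,318)],300,130)
print("rest side left corners",onz(S,rs,.003))
st=f([(348,106),(379,488)],380,200); ss=f([(92,245),(399,251)],300,130)
print("stick top",onz(T,st,.032)); print("stick side",onz(S,ss,.032))
for i in range(2): print(tri([S,T],[ss[i],st[i]]))
print(onz(T,[[452-.3,225-.0]],.06))
for n,px,z in(("perfume",(501,225),0.0),("cream",(395.5,295),0),("polish",(454.7,169.4),0)): print(n,onz(T,[px],z))
E
```

```text
chest top (array([ 0.6924425 , -0.07052867,  0.12774653]), np.float64(7.319336998289693), array([ 1.5,  1.2,  1.5, -1.2, -1. , -1.4, -2.1,  1.4]))
chest side (array([ 0.69245419, -0.06700131,  0.12784716]), np.float64(7.325102679242262), array([-0.9, -3. ,  2. , -0.5, -0.1,  1.9, -1. ,  1.6]))
rest (array([ 0.43389492, -0.32902266,  0.05674038]), np.float64(3.2509845574655643), array([ 1.4,  0.7,  0.9, -0.2, -1.6, -0.4, -0.7, -0. ]))
rest side left corners [[ 0.49946906 -0.2910199   0.003     ]
 [ 0.36103524 -0.30232415  0.003     ]]
stick top [[ 0.53646921 -0.32284671  0.032     ]
 [ 0.34361918 -0.33444428  0.032     ]]
stick side [[ 0.53489312 -0.3242932   0.032     ]
 [ 0.33942725 -0.33588567  0.032     ]]
[ 0.5354589 -0.3222478  0.0339034]
[ 0.3416217  -0.33382782  0.03380935]
[[ 0.5222187 -0.3209383  0.06     ]]
perfume [[ 0.53014068 -0.46635292  0.        ]]
cream [[ 0.34757069 -0.18978233  0.        ]]
polish [[ 0.6773904  -0.34902989  0.        ]]
```

Candidates for the stick: the pale wooden stick in the rest (top image, row 260, col 452; side image, row 180, col 350), and an orange stick lying on the table (top 345,495; side 168,413). The pale wooden one, tip towards +x and lying in both notches, is the right one; the close crops confirm it.

Emit:
{"api": "send_rows", "payload": {"moves": [[0,0,0,0,0,5.5],[0,0,0,0,0,5.5],[2.7,-2.6,0.5,0,0,0],[2.7,-2.6,0.5,0,0,0],[2.7,-2.6,0.5,0,0,0],[2.7,-2.6,0.5,0,0,0],[2.7,-2.6,0.5,0,0,0],[2.7,-2.6,0.5,0,0,0],[2.7,-2.6,0.5,0,0,0],[2.7,-2.6,0.5,0,0,0],[2.7,-2.6,0.5,0,0,0],[2.6,-2.6,0.5,0,0,0],[0,0,0,0,0,0],[0,0,0,0,0,0]], "gripper": 0, "force": 40}}

```text
t: 3.25
tool_pos: [0.4076, -0.3311, 0.1984]
ee_rot: [3.14, 0.09, -0.0]
ft_force: [-1.0, -0.4, 0.8]
width: 0.0856
```

```bash
cat > st.py <<'E'
from h import *
from workcell import sense
def st():
    s=sense(); M=R.from_rotvec(s["ee_rot"]).as_matrix()
    print("t",round(s["t"],2),"pos",np.round(s["tool_pos"]*1000,1),"xyaw",round(np.degrees(np.arctan2(M[1,0],M[0,0])),2),"z",np.round(M[:,2],4),"F",np.round(s["ft_force"],1),"w",round(s["width"]*1000,1))
    return s,M
if __name__=="__main__": st()
E
python3 st.py
```

```text
t 3.25 pos [ 407.6 -331.1  198.4] xyaw 3.29 z [-2.e-04 -5.e-04 -1.e+00] F [-1.  -0.4  0.8] w 85.6
```

Emit:
{"api": "send_rows", "payload": {"moves": [[0,0,3,0,0,0],[0,0,4,0,0,0],[0,0,4,0,0,0],[0,0,3,0,0,0],[0,0,1.5,0,0,0],[0,0,1.2,0,0,0],[0,0,0,0,0,0],[0,0,0,0,0,0]]}}

```text
t: 4.25
tool_pos: [0.4087, -0.3309, 0.0323]
ee_rot: [3.139, 0.091, 0.002]
ft_force: [-0.3, -0.5, -0.1]
width: 0.0858
```

Emit:
{"api": "send_rows", "payload": {"moves": [[0,0,0,0,0,0],[0,0,0,0,0,0],[0,0,0,0,0,0],[0,0,0,0,0,0],[0,0,0,0,0,0],[0,0,0,0,0,0],[0,0,0,0,0,0],[0,0,0,0,0,0]], "gripper": 255, "force": 40}}

```text
t: 5.25
tool_pos: [0.4081, -0.3304, 0.0314]
ee_rot: [-3.14, -0.091, -0.0]
ft_force: [-1.2, 1.7, 3.0]
width: 0.0083
```

```bash
python3 st.py
```

```text
t 5.25 pos [ 408.1 -330.4   31.4] xyaw 3.31 z [ 1.e-04  0.e+00 -1.e+00] F [-1.2  1.7  3. ] w 8.3
```

Emit:
{"api": "send_rows", "payload": {"moves": [[0,0,-1,0,0,0],[0,0,-2,0,0,0],[0,0,-4,0,0,0],[0,0,-4,0,0,0],[0,0,-1,0,0,0],[0,0,0,0,0,0],[0,0,0,0,0,0]]}}

```text
t: 6.12
tool_pos: [0.4074, -0.33, 0.15]
ee_rot: [-3.139, -0.091, 0.003]
ft_force: [-1.2, 0.1, -0.0]
width: 0.008
```

Run:
```python
from st import *
from workcell import imaging
st()
for n,sl in(("side",(90,230,290,450)),("top",(180,340,380,540))):
    p=imaging.camera(n); a,b,c,d=sl
    cv2.imwrite(f"pics/l_{n}.png",cv2.resize(p["img"][a:b,c:d],None,fx=4,fy=4,interpolation=cv2.INTER_CUBIC))
```

```text
t 6.12 pos [ 407.4 -330.   150. ] xyaw 3.32 z [-0.0018  0.0015 -1.    ] F [-1.2  0.1 -0. ] w 8.0
```

View pics/l_side.png

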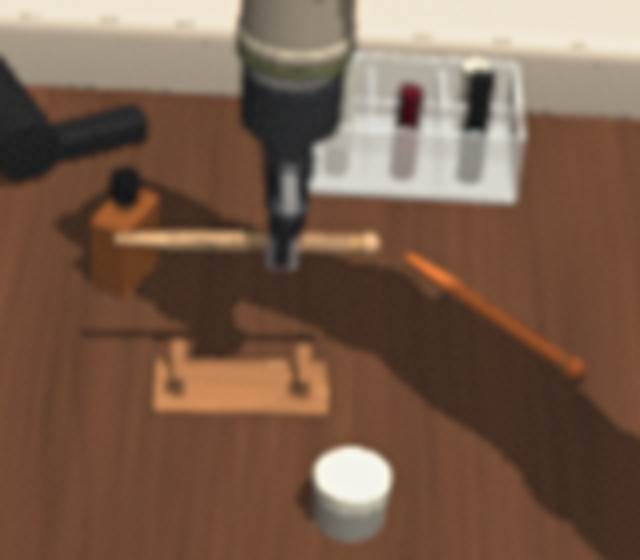

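View pics/l_top.png

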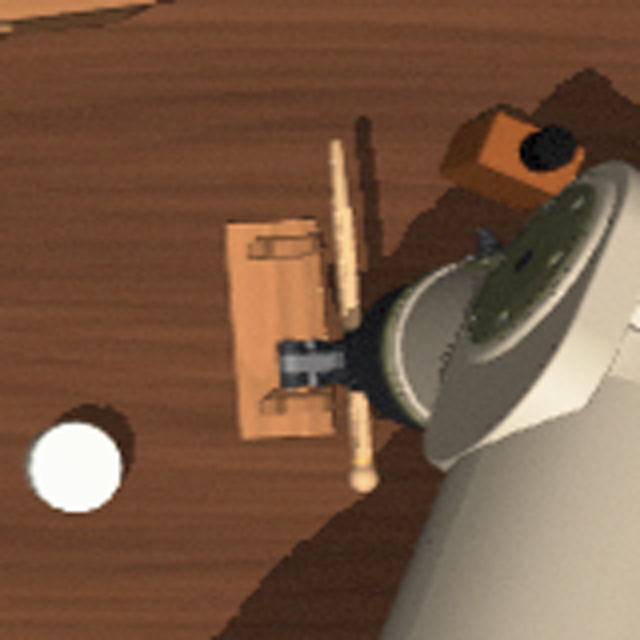

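Run:
```python
from h import *
import pickle
C=pickle.load(open("cams.pkl","rb")); S,T=C["side"],C["top"]
g=lambda x,y,ox,oy:((x+.5)/4-.5+ox,(y+.5)/4-.5+oy)
a=tri([S,T],[g(115,238,290,90),g(335,142,380,180)]); b=tri([S,T],[g(374,242,290,90),g(363,482,380,180)])
print(a,b,a-b, np.degrees(np.arctan2(*(a-b)[[1,0]])))
# chest frame
c=np.array([.6924,-.0688]); th=np.radians(7.32); ex=np.array([np.cos(th),np.sin(th)]); ey=np.array([-ex[1],ex[0]])
bm=c-.077*ex; print("back_mid",bm)
for y in(-.036,0,.036):
    tip=bm+y*ey-.02*ex; print(y,"tcp for tip 20mm off (d=.129):",tip-.129*ex)
```

```text
[ 0.53358541 -0.32166669  0.15170338] [ 0.33965585 -0.3322496   0.15358432] [ 0.19392955  0.01058291 -0.00188094] 3.1235830173506756
back_mid [ 0.61602755 -0.07861063]
-0.036 tcp for tip 20mm off (d=.129): [ 0.47282868 -0.13330145]
0 tcp for tip 20mm off (d=.129): [ 0.46824189 -0.09759485]
0.036 tcp for tip 20mm off (d=.129): [ 0.4636551  -0.06188825]
```

Emit:
{"api": "send_rows", "payload": {"moves": [[0,0,0,0,0,-2],[0,0,0,0,0,-2],[1.0,-2.2,0,0,0,0],[1.1,-2.4,0,0,0,0],[1.1,-2.4,0,0,0,0],[1.1,-2.4,0,0,0,0],[1.1,-2.4,0,0,0,0],[1.1,-2.4,0,0,0,0],[1.1,-2.4,0,0,0,0],[1.1,-2.1,0,0,0,0],[0,0,2.5,0,0,0],[0,0,3,0,0,0],[0,0,3,0,0,0],[0,0,1.6,0,0,0],[0,0,0,0,0,0],[0,0,0,0,0,0],[0,0,0,0,0,0]]}}

```text
t: 8.35
tool_pos: [0.4714, -0.1341, 0.0514]
ee_rot: [3.134, 0.201, 0.003]
ft_force: [-0.9, 0.8, -0.2]
width: 0.0082
```

Run:
```python
from st import *
from workcell import imaging
st()
for n,sl in(("side",(130,270,220,380)),("top",(120,280,300,460))):
    p=imaging.camera(n); a,b,c,d=sl
    cv2.imwrite(f"pics/m_{n}.png",cv2.resize(p["img"][a:b,c:d],None,fx=4,fy=4,interpolation=cv2.INTER_CUBIC))
```

```text
t 8.35 pos [ 471.4 -134.1   51.4] xyaw 7.32 z [ 1.9e-03 -6.0e-04 -1.0e+00] F [-0.9  0.8 -0.2] w 8.2
```

View pics/m_side.png

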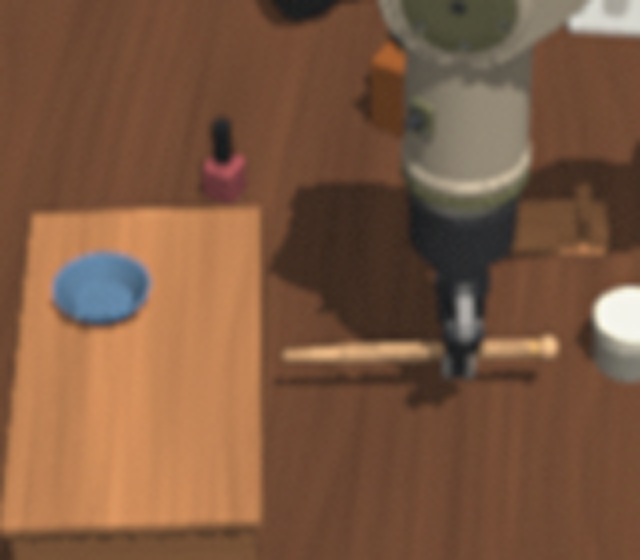

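View pics/m_top.png

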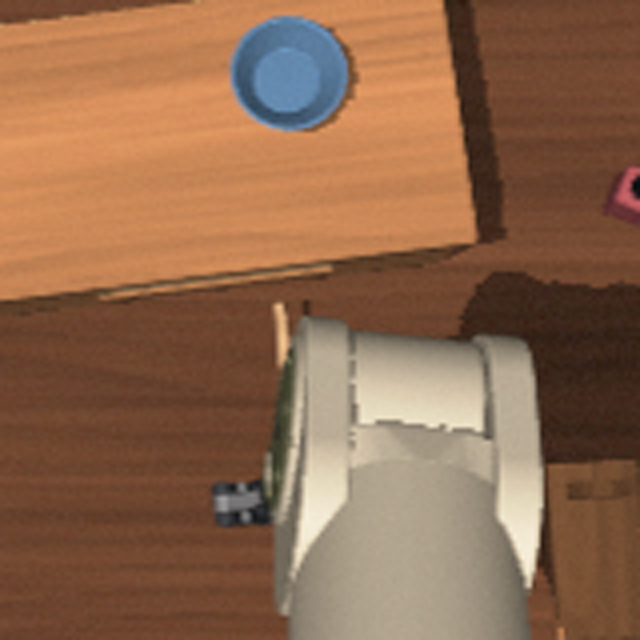

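Run:
```python
from h import *
import pickle
from st import st; st()
C=pickle.load(open("cams.pkl","rb")); S,T=C["side"],C["top"]
g=lambda x,y,ox,oy:((x+.5)/4-.5+ox,(y+.5)/4-.5+oy)
tip=tri([S,T],[g(284,355,220,130),g(280,303,300,120)]); print(tip)
tz=onz(T,[g(280,303,300,120)],.049)[0]; print(tz)
e=onz(T,[g(100,297,300,120),g(331,268,300,120)],.025); print(e, e.mean(0))
th=np.radians(7.32); ex=np.array([np.cos(th),np.sin(th)]); ey=np.array([-ex[1],ex[0]])
m=e.mean(0)[:2]
for t in(tip,tz): print("tip rel strip mid x,y:",(t[:2]-m)@ex,(t[:2]-m)@ey)
```

```text
t 8.45 pos [ 471.1 -134.1   51.2] xyaw 7.32 z [ 1.6e-03 -5.0e-04 -1.0e+00] F [-0.3  0.2 -1. ] w 7.7
[ 0.59758892 -0.11911685  0.05127558]
[ 0.59812004 -0.11936368  0.049     ]
[[ 0.6063247  -0.00617076  0.025     ]
 [ 0.62561671 -0.15484245  0.025     ]] [ 0.6159707  -0.08050661  0.025     ]
tip rel strip mid x,y: -0.023151340610421785 -0.03595353628900245
tip rel strip mid x,y: -0.022655997618880618 -0.03626601567896474
```

Emit:
{"api": "send_rows", "payload": {"moves": [[0,0,0.1,0,0,0],[1.0,0,0,0,0,0],[0.8,0,0,0,0,0],[0,0,0,0,0,0],[0,0,0,0,0,0]]}}

```text
t: 9.07
tool_pos: [0.4883, -0.1315, 0.0491]
ee_rot: [-3.135, -0.201, 0.001]
ft_force: [0.1, -0.1, -0.8]
width: 0.008
```

Emit:
{"api": "send_rows", "payload": {"moves": [[0.1,0,0,0,0,0],[0.1,0,0,0,0,0],[0,0,0,0,0,0]]}}

```text
t: 9.45
tool_pos: [0.4904, -0.1313, 0.0494]
ee_rot: [-3.135, -0.2, -0.0]
ft_force: [-0.4, 0.1, 0.2]
width: 0.0081
```

Emit:
{"api": "send_rows", "payload": {"moves": [[0.1,0,0,0,0,0],[0,0,0,0,0,0]]}}

```text
t: 9.7
tool_pos: [0.4915, -0.1312, 0.0494]
ee_rot: [-3.135, -0.2, -0.0]
ft_force: [0.3, -0.9, -0.0]
width: 0.0078
```

Emit:
{"api": "send_rows", "payload": {"moves": [[0.1,0,0,0,0,0],[0,0,0,0,0,0]]}}

```text
t: 9.95
tool_pos: [0.4924, -0.1311, 0.0493]
ee_rot: [-3.135, -0.2, -0.0]
ft_force: [0.0, -0.1, 0.3]
width: 0.0079
```

Emit:
{"api": "send_rows", "payload": {"moves": [[0.1,0,0,0,0,0],[0,0,0,0,0,0]]}}

```text
t: 10.2
tool_pos: [0.4934, -0.1309, 0.0493]
ee_rot: [-3.135, -0.2, -0.0]
ft_force: [-0.0, 0.5, -0.3]
width: 0.0077
```

Emit:
{"api": "send_rows", "payload": {"moves": [[0.1,0,0,0,0,0],[0,0,0,0,0,0]]}}

```text
t: 10.45
tool_pos: [0.4944, -0.1308, 0.0493]
ee_rot: [-3.135, -0.2, -0.0]
ft_force: [-0.3, -0.4, -0.1]
width: 0.0076
```

Emit:
{"api": "send_rows", "payload": {"moves": [[0.1,0,0,0,0,0],[0,0,0,0,0,0]]}}

```text
t: 10.7
tool_pos: [0.495, -0.1308, 0.0492]
ee_rot: [-3.135, -0.2, 0.001]
ft_force: [-1.5, -0.5, 0.1]
width: 0.0078
```

Emit:
{"api": "send_rows", "payload": {"moves": [[0.1,0,0,0,0,0],[0,0,0,0,0,0]]}}

```text
t: 10.95
tool_pos: [0.4953, -0.1307, 0.0489]
ee_rot: [-3.135, -0.2, 0.003]
ft_force: [-5.7, 0.1, -0.1]
width: 0.0077
```

Emit:
{"api": "send_rows", "payload": {"moves": [[0.1,0,0,0,0,0],[0,0,0,0,0,0]]}}

```text
t: 11.2
tool_pos: [0.4955, -0.1307, 0.0485]
ee_rot: [-3.135, -0.2, 0.006]
ft_force: [-7.2, -1.5, -0.5]
width: 0.0077
```

Emit:
{"api": "send_rows", "payload": {"moves": [[-0.3,0,0,0,0,0],[0,-0.5,0,0,0,0],[0.15,0,0,0,0,0],[0.15,0,0,0,0,0],[0,0,0,0,0,0]]}}

```text
t: 11.82
tool_pos: [0.4948, -0.1256, 0.0485]
ee_rot: [-3.135, -0.2, 0.006]
ft_force: [-8.3, -0.1, -0.0]
width: 0.0083
```

Emit:
{"api": "send_rows", "payload": {"moves": [[-0.3,0,0,0,0,0],[0,-0.5,0,0,0,0],[0.15,0,0,0,0,0],[0.15,0,0,0,0,0],[0,0,0,0,0,0]]}}

```text
t: 12.45
tool_pos: [0.4942, -0.1206, 0.0485]
ee_rot: [-3.135, -0.2, 0.007]
ft_force: [-7.7, -0.8, 0.1]
width: 0.008
```

Emit:
{"api": "send_rows", "payload": {"moves": [[-0.3,0,0,0,0,0],[0,-0.5,0,0,0,0],[0.15,0,0,0,0,0],[0.15,0,0,0,0,0],[0,0,0,0,0,0]]}}

```text
t: 13.08
tool_pos: [0.4935, -0.1156, 0.0485]
ee_rot: [-3.135, -0.2, 0.007]
ft_force: [-7.7, -0.5, 1.1]
width: 0.0079
```

Emit:
{"api": "send_rows", "payload": {"moves": [[-0.3,0,0,0,0,0],[0,-0.5,0,0,0,0],[0.15,0,0,0,0,0],[0.15,0,0,0,0,0],[0,0,0,0,0,0]]}}

```text
t: 13.7
tool_pos: [0.4929, -0.1106, 0.0485]
ee_rot: [-3.135, -0.2, 0.007]
ft_force: [-6.7, -0.8, 1.3]
width: 0.0082
```

Emit:
{"api": "send_rows", "payload": {"moves": [[-0.3,0,0,0,0,0],[0,-0.5,0,0,0,0],[0.15,0,0,0,0,0],[0.15,0,0,0,0,0],[0,0,0,0,0,0]]}}

```text
t: 14.32
tool_pos: [0.4923, -0.1057, 0.0485]
ee_rot: [-3.135, -0.2, 0.007]
ft_force: [-6.3, 0.5, 0.3]
width: 0.008
```

Emit:
{"api": "send_rows", "payload": {"moves": [[-0.3,0,0,0,0,0],[0,-0.5,0,0,0,0],[0.15,0,0,0,0,0],[0.15,0,0,0,0,0],[0,0,0,0,0,0]]}}

```text
t: 14.95
tool_pos: [0.4916, -0.1007, 0.0485]
ee_rot: [-3.135, -0.2, 0.007]
ft_force: [-6.9, -0.2, 0.7]
width: 0.0079
```

Emit:
{"api": "send_rows", "payload": {"moves": [[-0.3,0,0,0,0,0],[0,-0.5,0,0,0,0],[0.15,0,0,0,0,0],[0.15,0,0,0,0,0],[0,0,0,0,0,0]]}}

```text
t: 15.58
tool_pos: [0.4932, -0.0955, 0.0494]
ee_rot: [-3.135, -0.201, -0.001]
ft_force: [-0.0, 0.6, 0.2]
width: 0.0079
```

Emit:
{"api": "send_rows", "payload": {"moves": [[-0.3,0,0,0,0,0],[0,-0.5,0,0,0,0],[0.15,0,0,0,0,0],[0.15,0,0,0,0,0],[0,0,0,0,0,0]]}}

```text
t: 16.2
tool_pos: [0.4925, -0.0909, 0.0494]
ee_rot: [-3.135, -0.2, -0.0]
ft_force: [1.0, -0.3, -1.2]
width: 0.0076
```

Emit:
{"api": "send_rows", "payload": {"moves": [[-0.3,0,0,0,0,0],[0,0.25,0,0,0,0],[0.2,0,0,0,0,0],[0.2,0,0,0,0,0],[0.2,0,0,0,0,0],[0,0,0,0,0,0]]}}

```text
t: 16.95
tool_pos: [0.4958, -0.0927, 0.0493]
ee_rot: [-3.135, -0.201, -0.0]
ft_force: [1.0, -0.1, 0.3]
width: 0.008
```

Emit:
{"api": "send_rows", "payload": {"moves": [[0,-0.25,0,0,0,0],[0,0,0,0,0,0]]}}

```text
t: 17.2
tool_pos: [0.4951, -0.0901, 0.0493]
ee_rot: [-3.135, -0.201, 0.0]
ft_force: [-0.2, -0.1, -0.7]
width: 0.0079
```

Emit:
{"api": "send_rows", "payload": {"moves": [[0,-0.1,0,0,0,0],[0,0,0,0,0,0]]}}

```text
t: 17.45
tool_pos: [0.4951, -0.0893, 0.0494]
ee_rot: [-3.135, -0.201, -0.0]
ft_force: [0.3, -0.8, -0.6]
width: 0.0077
```

Emit:
{"api": "send_rows", "payload": {"moves": [[0,-0.1,0,0,0,0],[0,0,0,0,0,0]]}}

```text
t: 17.7
tool_pos: [0.495, -0.0883, 0.0494]
ee_rot: [-3.135, -0.201, -0.0]
ft_force: [-0.5, -0.2, -0.7]
width: 0.0079
```

Emit:
{"api": "send_rows", "payload": {"moves": [[0,-0.1,0,0,0,0],[0,0,0,0,0,0]]}}

```text
t: 17.95
tool_pos: [0.4948, -0.0873, 0.0493]
ee_rot: [-3.135, -0.201, -0.0]
ft_force: [-0.3, -0.2, -0.5]
width: 0.008
```

Emit:
{"api": "send_rows", "payload": {"moves": [[0,-0.1,0,0,0,0],[0,0,0,0,0,0]]}}

```text
t: 18.2
tool_pos: [0.4947, -0.0863, 0.0494]
ee_rot: [-3.135, -0.201, -0.0]
ft_force: [-0.2, -0.4, 0.6]
width: 0.0083
```

Emit:
{"api": "send_rows", "payload": {"moves": [[0,-0.1,0,0,0,0],[0,0,0,0,0,0]]}}

```text
t: 18.45
tool_pos: [0.4946, -0.0855, 0.0494]
ee_rot: [3.135, 0.2, 0.0]
ft_force: [0.4, -0.3, -0.7]
width: 0.0082
```

Emit:
{"api": "send_rows", "payload": {"moves": [[0,-0.1,0,0,0,0],[0,0,0,0,0,0]]}}

```text
t: 18.7
tool_pos: [0.4945, -0.0846, 0.0494]
ee_rot: [3.135, 0.2, 0.0]
ft_force: [0.2, -1.3, 0.8]
width: 0.0079
```

Run:
```python
from st import *
from workcell import imaging
st()
for n,sl in(("side",(130,270,220,380)),("top",(120,280,300,460))):
    p=imaging.camera(n); a,b,c,d=sl
    cv2.imwrite(f"pics/n_{n}.png",cv2.resize(p["img"][a:b,c:d],None,fx=4,fy=4,interpolation=cv2.INTER_CUBIC))
```

```text
t 18.7 pos [494.5 -84.6  49.4] xyaw 7.3 z [ 1.e-04 -1.e-04 -1.e+00] F [ 0.2 -1.3  0.8] w 7.9
```

View pics/n_side.png

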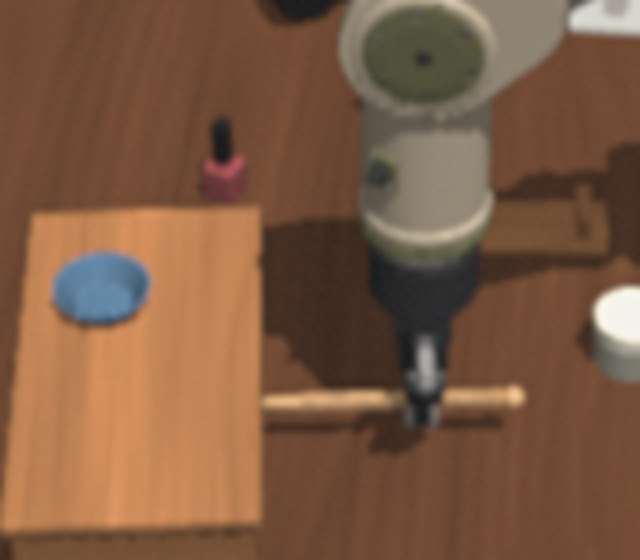

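View pics/n_top.png

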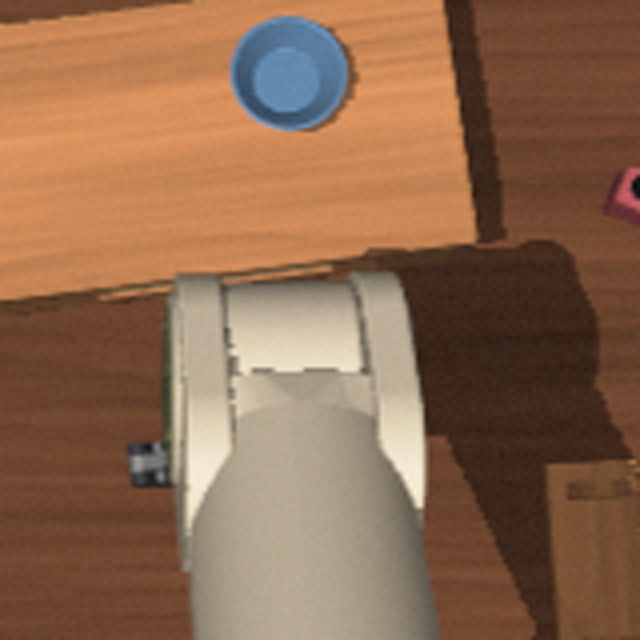

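Emit:
{"api": "send_rows", "payload": {"moves": [[0,-0.1,0,0,0,0],[0,0,0,0,0,0]]}}

```text
t: 19.05
tool_pos: [0.4943, -0.0836, 0.0494]
ee_rot: [3.135, 0.2, 0.0]
ft_force: [0.3, -2.6, -0.5]
width: 0.0079
```

Emit:
{"api": "send_rows", "payload": {"moves": [[0,-0.1,0,0,0,0],[0,0,0,0,0,0]]}}

```text
t: 19.3
tool_pos: [0.4942, -0.0827, 0.0493]
ee_rot: [3.135, 0.2, 0.0]
ft_force: [1.5, -1.8, 0.4]
width: 0.008
```

Emit:
{"api": "send_rows", "payload": {"moves": [[0,0.3,0,0,0,0],[0,0,0,0,0,0]]}}

```text
t: 19.55
tool_pos: [0.4946, -0.0853, 0.0493]
ee_rot: [-3.135, -0.201, 0.0]
ft_force: [-0.3, 0.0, 0.0]
width: 0.0079
```

Emit:
{"api": "send_rows", "payload": {"moves": [[0,0.3,0,0,0,0],[0,0,0,0,0,0]]}}

```text
t: 19.8
tool_pos: [0.495, -0.0883, 0.0493]
ee_rot: [-3.135, -0.201, 0.0]
ft_force: [0.4, -0.5, 0.1]
width: 0.0078
```

Emit:
{"api": "send_rows", "payload": {"moves": [[0,0.2,0,0,0,0],[0,0,0,0,0,0]]}}

```text
t: 20.05
tool_pos: [0.4952, -0.0905, 0.0493]
ee_rot: [-3.135, -0.2, -0.0]
ft_force: [-0.0, -0.0, -0.7]
width: 0.0079
```

Emit:
{"api": "send_rows", "payload": {"moves": [[0,0.1,0,0,0,0],[0,0,0,0,0,0]]}}

```text
t: 20.3
tool_pos: [0.4953, -0.0915, 0.0493]
ee_rot: [-3.135, -0.2, 0.0]
ft_force: [0.1, -0.3, 0.2]
width: 0.0078
```

Emit:
{"api": "send_rows", "payload": {"moves": [[0,0.1,0,0,0,0],[0,0,0,0,0,0]]}}

```text
t: 20.55
tool_pos: [0.4955, -0.0925, 0.0493]
ee_rot: [-3.135, -0.2, -0.0]
ft_force: [0.7, 0.5, 0.2]
width: 0.0076
```

Emit:
{"api": "send_rows", "payload": {"moves": [[0,0.2,0,0,0,0],[0,0,0,0,0,0]]}}

```text
t: 20.8
tool_pos: [0.4957, -0.0945, 0.0493]
ee_rot: [-3.135, -0.2, -0.0]
ft_force: [0.3, -0.6, -0.5]
width: 0.0081
```

Emit:
{"api": "send_rows", "payload": {"moves": [[0,0.1,0,0,0,0],[0,0,0,0,0,0]]}}

```text
t: 21.05
tool_pos: [0.4958, -0.0953, 0.0493]
ee_rot: [-3.135, -0.201, -0.0]
ft_force: [-0.3, 1.2, -0.5]
width: 0.0081
```

Emit:
{"api": "send_rows", "payload": {"moves": [[0,0.1,0,0,0,0],[0,0,0,0,0,0]]}}

```text
t: 21.3
tool_pos: [0.4959, -0.0962, 0.0493]
ee_rot: [-3.135, -0.201, 0.0]
ft_force: [0.6, 1.2, 0.5]
width: 0.0079
```

Emit:
{"api": "send_rows", "payload": {"moves": [[0,0.1,0,0,0,0],[0,0,0,0,0,0]]}}

```text
t: 21.55
tool_pos: [0.4961, -0.0971, 0.0493]
ee_rot: [-3.135, -0.201, 0.0]
ft_force: [-0.5, 2.1, -0.6]
width: 0.0077
```

Emit:
{"api": "send_rows", "payload": {"moves": [[0,0.0,0,0,0,0],[0,-0.4,0,0,0,0],[0,-0.3,0,0,0,0],[0,0,0,0,0,0]]}}

```text
t: 22.05
tool_pos: [0.4952, -0.0903, 0.0494]
ee_rot: [3.135, 0.2, 0.0]
ft_force: [-1.1, 0.1, 0.7]
width: 0.0077
```

Emit:
{"api": "send_rows", "payload": {"moves": [[0.2,0,0,0,0,0],[0.2,0,0,0,0,0],[0,0,0,0,0,0]]}}

```text
t: 22.42
tool_pos: [0.4994, -0.0899, 0.0493]
ee_rot: [-3.135, -0.2, -0.0]
ft_force: [0.3, -1.2, -0.0]
width: 0.0075
```

Emit:
{"api": "send_rows", "payload": {"moves": [[0.1,0,0,0,0,0],[0.1,0,0,0,0,0],[0.1,0,0,0,0,0],[0.1,0,0,0,0,0],[0,0,0,0,0,0]]}}

```text
t: 23.05
tool_pos: [0.5029, -0.0894, 0.0492]
ee_rot: [-3.135, -0.2, 0.001]
ft_force: [-2.7, -1.0, -0.2]
width: 0.0079
```

Emit:
{"api": "send_rows", "payload": {"moves": [[0.2,0,0,0,0,0],[0.2,0,0,0,0,0],[0.2,0,0,0,0,0],[0.2,0,0,0,0,0],[0.2,0,0,0,0,0]]}}

```text
t: 23.68
tool_pos: [0.5132, -0.0881, 0.0493]
ee_rot: [-3.135, -0.2, -0.0]
ft_force: [-3.4, -0.4, -0.3]
width: 0.0081
```

Emit:
{"api": "send_rows", "payload": {"moves": [[0.2,0,0,0,0,0],[0.2,0,0,0,0,0],[0.2,0,0,0,0,0],[0.2,0,0,0,0,0],[0.2,0,0,0,0,0]]}}

```text
t: 24.3
tool_pos: [0.5231, -0.0868, 0.0493]
ee_rot: [-3.135, -0.2, -0.0]
ft_force: [-3.6, 0.8, -0.2]
width: 0.0078
```

Emit:
{"api": "send_rows", "payload": {"moves": [[0.2,0,0,0,0,0],[0.2,0,0,0,0,0],[0.2,0,0,0,0,0],[0.2,0,0,0,0,0],[0.2,0,0,0,0,0]]}}

```text
t: 24.92
tool_pos: [0.533, -0.0856, 0.0493]
ee_rot: [-3.135, -0.2, -0.0]
ft_force: [-2.6, -0.4, -0.9]
width: 0.0079
```

Emit:
{"api": "send_rows", "payload": {"moves": [[0.2,0,0,0,0,0],[0.2,0,0,0,0,0],[0.2,0,0,0,0,0],[0.2,0,0,0,0,0],[0.2,0,0,0,0,0]]}}

```text
t: 25.55
tool_pos: [0.5429, -0.0842, 0.0493]
ee_rot: [-3.135, -0.2, -0.0]
ft_force: [-2.9, -0.5, 0.1]
width: 0.0079
```

Emit:
{"api": "send_rows", "payload": {"moves": [[0.2,0,0,0,0,0],[0.1,0,0,0,0,0],[0,0,0,0,0,0],[0,0,0,0,0,0]]}}

```text
t: 26.05
tool_pos: [0.546, -0.0838, 0.0494]
ee_rot: [-3.135, -0.201, -0.001]
ft_force: [-1.7, 0.3, -0.6]
width: 0.0077
```

Run:
```python
from st import *
from workcell import imaging
st()
for n,sl in(("side",(130,270,180,340)),("top",(80,240,270,430))):
    p=imaging.camera(n); a,b,c,d=sl
    cv2.imwrite(f"pics/o_{n}.png",cv2.resize(p["img"][a:b,c:d],None,fx=4,fy=4,interpolation=cv2.INTER_CUBIC))
```

```text
t 26.05 pos [546.  -83.8  49.4] xyaw 7.32 z [ 5.e-04  1.e-04 -1.e+00] F [-1.7  0.3 -0.6] w 7.7
```

View pics/o_side.png

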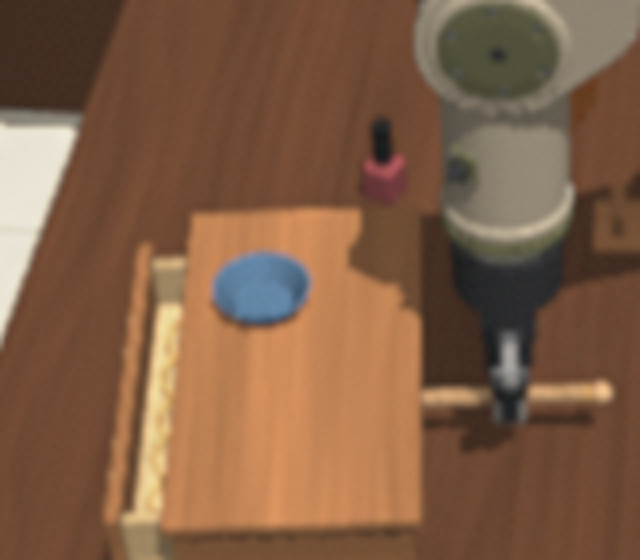

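View pics/o_top.png

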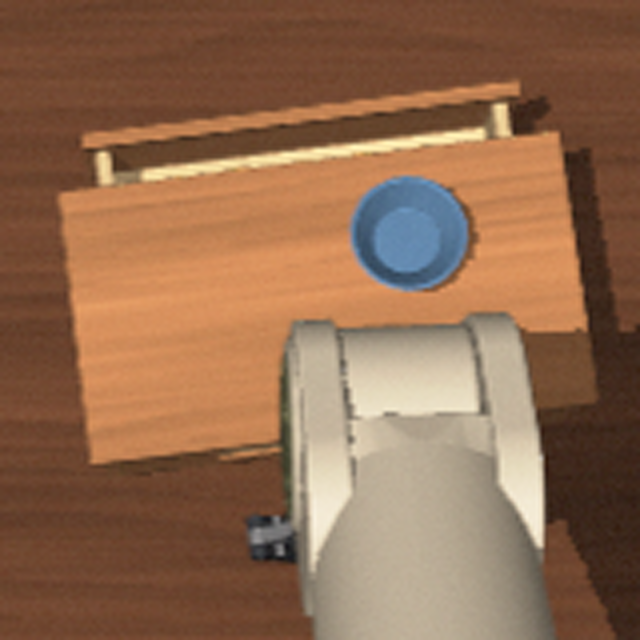

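Run:
```python
from h import *
import pickle
C=pickle.load(open("cams.pkl","rb")); T=C["top"]
g=lambda x,y,ox,oy:((x+.5)/4-.5+ox,(y+.5)/4-.5+oy)
th=np.radians(7.32); ex=np.array([np.cos(th),np.sin(th)])
top=onz(T,[g(60,195,270,80),g(556,131,270,80)],.092)[:,:2]@ex
for z in(.07,.078,.085):
    print(z,(onz(T,[g(83,137,270,80),g(519,83,270,80)],z)[:,:2]@ex)-(np.array([.6924,-.0688])@ex)-.08, top-(np.array([.6924,-.0688])@ex)-.086)
```

```text
0.07 [0.04656212 0.04665798] [-0.00242831 -0.00075328]
0.078 [0.04349337 0.04358853] [-0.00242831 -0.00075328]
0.085 [0.04080821 0.04090277] [-0.00242831 -0.00075328]
```

Emit:
{"api": "send_rows", "payload": {"moves": [[-0.3,0,0,0,0,0],[-0.6,0,0,0,0,0],[-0.8,0,0,0,0,0],[-0.8,0,0,0,0,0],[-0.8,0,0,0,0,0],[-0.8,0,0,0,0,0],[-0.8,0,0,0,0,0],[-0.8,0,0,0,0,0],[-0.8,0,0,0,0,0],[-0.8,0,0,0,0,0],[-0.8,0,0,0,0,0],[0,0,0,0,0,0],[0,0,-2,0,0,0],[0,0,-4,0,0,0],[0,0,-3.2,0,0,0],[0,0,-1,0,0,0],[0,0,0,0,0,0]]}}

```text
t: 28.28
tool_pos: [0.4657, -0.0943, 0.1514]
ee_rot: [3.135, 0.2, 0.001]
ft_force: [1.0, -1.0, -0.7]
width: 0.0078
```

Emit:
{"api": "send_rows", "payload": {"moves": [[0,0,0,0,0,0],[-0.4,1.2,0,0,0,0],[-0.8,2.3,0,0,0,0],[-0.9,2.4,0,0,0,0],[-0.9,2.4,0,0,0,0],[-0.9,2.4,0,0,0,0],[-0.9,2.4,0,0,0,0],[-0.9,2.4,0,0,0,0],[-0.9,2.4,0,0,0,0],[-0.9,2.4,0,0,0,0],[-0.8,1.6,0,0,0,0],[-0.4,0.8,0,0,0,0],[0,0,0,0,0,2],[0,0,0,0,0,2],[0,0,0,0,0,0],[0,0,0,0,0,0],[0,0,0,0,0,0]]}}

```text
t: 30.4
tool_pos: [0.4082, -0.3302, 0.1514]
ee_rot: [-3.14, -0.092, -0.0]
ft_force: [1.6, -0.3, -0.4]
width: 0.0079
```

Run:
```python
from st import *
from workcell import imaging
st()
for n,sl in(("side",(90,230,290,450)),("top",(180,340,380,540))):
    p=imaging.camera(n); a,b,c,d=sl
    cv2.imwrite(f"pics/q_{n}.png",cv2.resize(p["img"][a:b,c:d],None,fx=4,fy=4,interpolation=cv2.INTER_CUBIC))
```

```text
t 30.4 pos [ 408.2 -330.2  151.4] xyaw 3.35 z [ 0.  0. -1.] F [ 1.6 -0.3 -0.4] w 7.9
```

View pics/q_side.png

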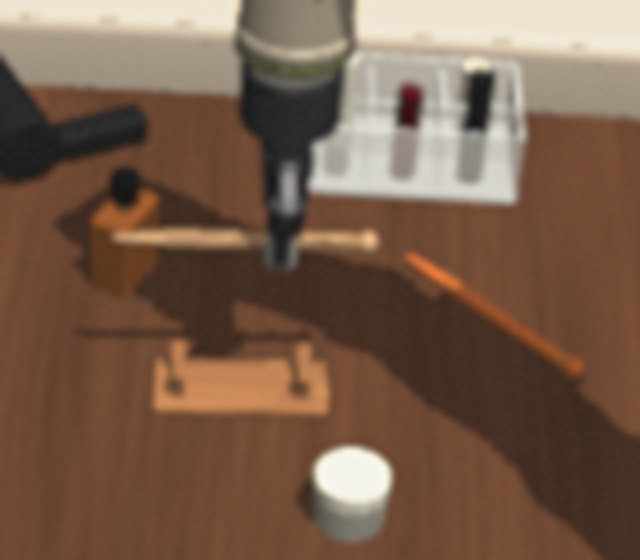

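View pics/q_top.png

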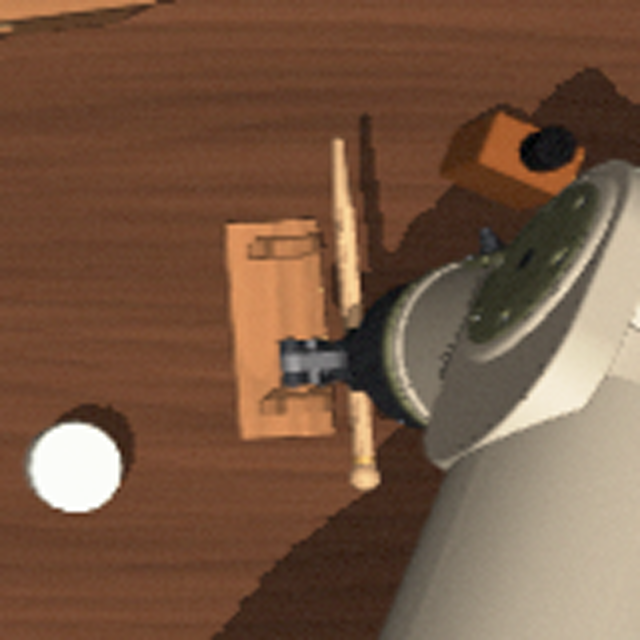

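Emit:
{"api": "send_rows", "payload": {"moves": [[0,0,2,0,0,0],[0,0,4,0,0,0],[0,0,3,0,0,0],[0,0,1.5,0,0,0],[0,0,0.5,0,0,0],[0,0,0.3,0,0,0],[0,0,0,0,0,0]]}}

```text
t: 31.38
tool_pos: [0.4085, -0.3308, 0.0391]
ee_rot: [3.14, 0.091, 0.002]
ft_force: [0.8, -0.5, -0.7]
width: 0.0078
```

Emit:
{"api": "send_rows", "payload": {"moves": [[0,0,0.3,0,0,0],[0,0,0.2,0,0,0],[0,0,0,0,0,0],[0,0,0,0,0,0]]}}

```text
t: 31.88
tool_pos: [0.4081, -0.3304, 0.0334]
ee_rot: [-3.14, -0.091, -0.0]
ft_force: [0.0, -0.0, 0.3]
width: 0.0078
```

Run:
```python
from st import *
from workcell import imaging
st()
for n,sl in(("side",(130,250,300,460)),("top",(180,340,380,540))):
    p=imaging.camera(n); a,b,c,d=sl
    cv2.imwrite(f"pics/r_{n}.png",cv2.resize(p["img"][a:b,c:d],None,fx=5 if n=="side" else 4,fy=5 if n=="side" else 4,interpolation=cv2.INTER_CUBIC))
```

```text
t 31.88 pos [ 408.1 -330.4   33.4] xyaw 3.32 z [ 1.e-04  1.e-04 -1.e+00] F [ 0.  -0.   0.3] w 7.8
```

View pics/r_side.png

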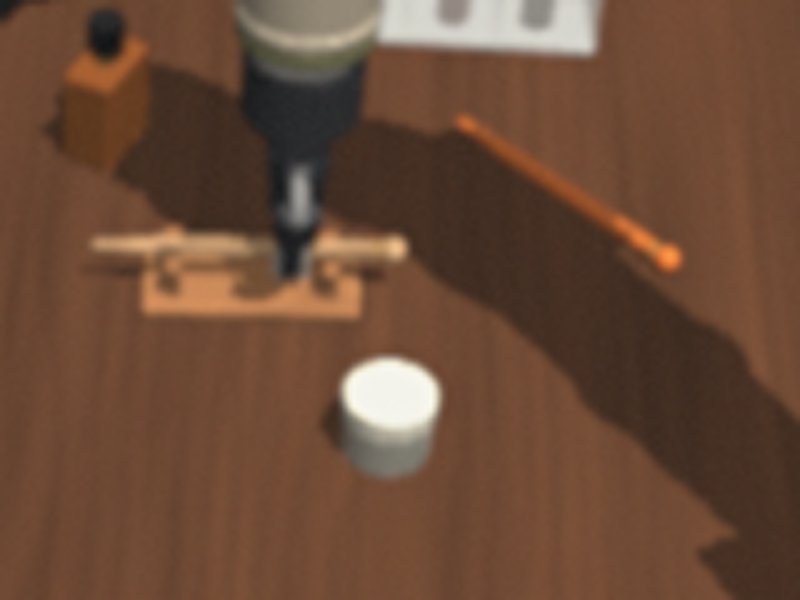

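View pics/r_top.png

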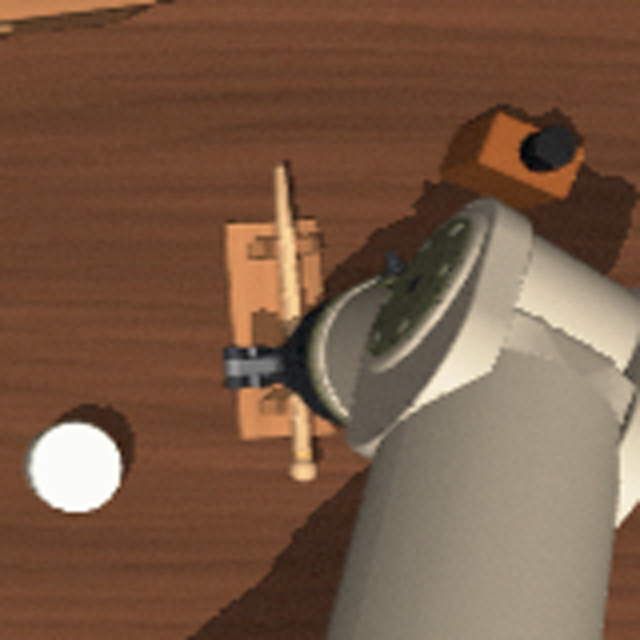

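Emit:
{"api": "send_rows", "payload": {"moves": [[0,0,0.1,0,0,0],[0,0,0.08,0,0,0],[0,0,0,0,0,0],[0,0,0,0,0,0]]}}

```text
t: 32.48
tool_pos: [0.4081, -0.3304, 0.0315]
ee_rot: [-3.14, -0.091, -0.0]
ft_force: [-1.3, 0.2, -0.9]
width: 0.0077
```

Emit:
{"api": "send_rows", "payload": {"moves": [[0,0,0,0,0,0],[0,0,0,0,0,0],[0,0,0,0,0,0],[0,0,0,0,0,0],[0,0,0,0,0,0],[0,0,0,0,0,0]], "gripper": 100}}

```text
t: 33.22
tool_pos: [0.4081, -0.3304, 0.0315]
ee_rot: [-3.14, -0.091, -0.0]
ft_force: [-0.8, -1.2, 0.4]
width: 0.0515
```

Emit:
{"api": "send_rows", "payload": {"moves": [[0,0,-0.5,0,0,0],[0,0,-1.5,0,0,0],[0,0,-3,0,0,0],[0,0,-4,0,0,0],[0,0,-4,0,0,0],[0,0,-4,0,0,0],[-2,2,0,0,0,0],[-2,4,0,0,0,0],[-2,4,0,0,0,0],[-2,4,0,0,0,0],[0,2,0,0,0,0],[0,0,0,0,0,0],[0,0,0,0,0,0]]}}

```text
t: 34.85
tool_pos: [0.3381, -0.4938, 0.2021]
ee_rot: [-3.14, -0.093, -0.001]
ft_force: [-0.3, 0.1, 0.5]
width: 0.0519
```

Run:
```python
from st import *
from workcell import imaging
st()
for n in("side","top"):
    p=imaging.camera(n); cv2.imwrite(f"pics/end_{n}.png",p["img"])
    sl=(130,250,300,460) if n=="side" else (200,320,380,540); a,b,c,d=sl
    cv2.imwrite(f"pics/endc_{n}.png",cv2.resize(p["img"][a:b,c:d],None,fx=5,fy=5,interpolation=cv2.INTER_CUBIC))
```

```text
t 34.85 pos [ 338.1 -493.8  202.1] xyaw 3.38 z [ 7.e-04  4.e-04 -1.e+00] F [-0.3  0.1  0.5] w 51.9
```

View pics/endc_side.png

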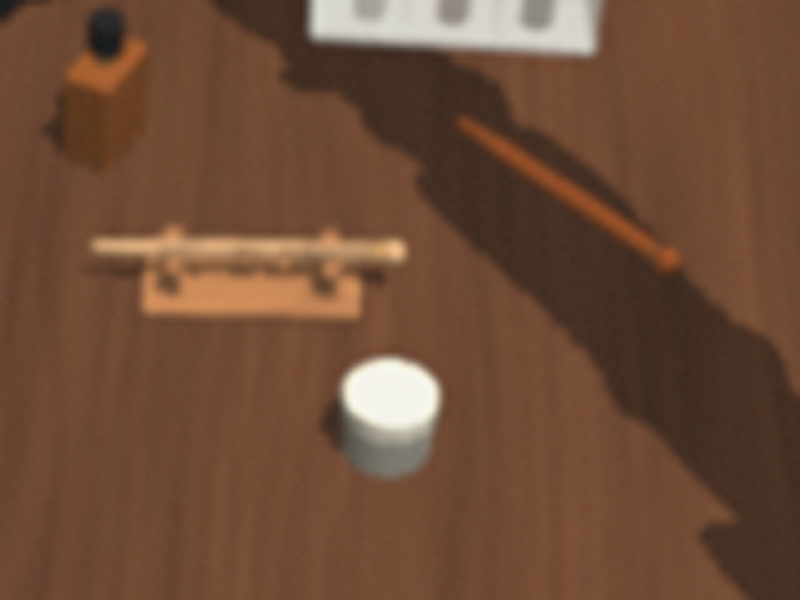

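View pics/endc_top.png

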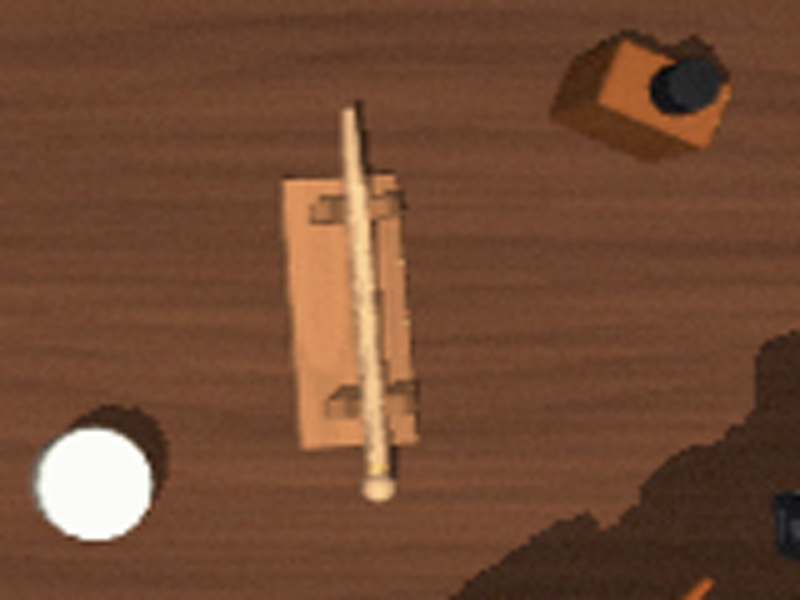

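View pics/end_top.png

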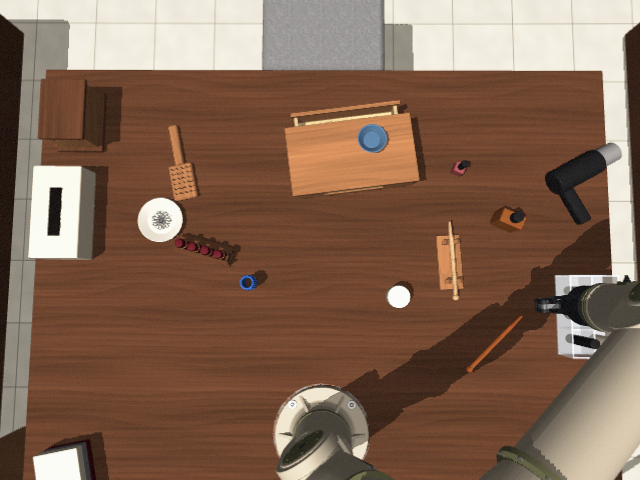

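The stick lies in both notches where it started (top image: tip at row 221, col 449; knob at 297, 455). The drawer is out (front edge about rows 101–115), the other things look unmoved and the arm is clear of everything.

```bash
python3 -c "
from workcell import order; print(order.hand_in())"
```

```text
the job is handed in; nothing more can be done
None
```

The drawer is out about 4.5 cm, the wooden stick is back in both notches of its rest, and the job was handed in at about 35 s of the 72 s allowed.

- **Finding the hole:** I pressed the tip on the panel every 5 mm. Six more presses after the first met about 6–8 N each, and the tip then dropped in just right of the middle of the opening. Feeling both sides of the hole put its centre about 4 mm left of the middle.
- **Pushing the drawer:** the push took about 3 N. The highest force I read at any point was about 8 N, against the panel's 25 N limit, though I only read it at the end of each move.
- **Drawer travel:** arm travel past first contact with the drawer gives about 45 mm. The pictures gave 41–47 mm, because the height of the drawer front was not known exactly.
- **Last checks:** in both camera pictures the stick lies in its starting position and the rest and nearby things look unmoved. The top picture shows the remaining things also where they were. The arm was clear of everything with the gripper open.
- **Disagreements:** the two cameras differed by about 3.5 mm on the chest's sideways position. The stick's height read about 1–2 mm differently from the pictures and from the arm. Neither affected the result.

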